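Put the rivet tin away under the bench box's flap

ROBOT

A 7-joint arm with a two-finger parallel gripper is mounted at the origin on the work surface; the furniture and walls round the work are solid. World frame = base frame: x ahead of the robot, y to its left, z up, the work surface at z = 0. Lengths are in mm, angles in rad, forces in N, time in s.
With the tool pointing down it reaches from about 400 to 875 mm from the base axis. Payload 4.4 kg.
Tool frame: the origin (TCP) lies at the very end of the fingers, on their centre line; the grasp point (between the pads) lies 19 mm behind it; z points along the fingers, y is the line along which they close (so a half turn about z gives the same grasp; the last joint's range is limited). The gripper opens to 85 mm and grips with 20 to 120 N. Pads are 22 mm wide; open, the fingers measure 114 mm over their backs; the gripper's body (76 mm by 85 mm) begins 54 mm behind the grasp point. The pads swing forward as they close: fully open they stand 13 mm farther back than shut.
Start: joints at [1.142, 0.628, 0.038, 1.517, -0.027, 0.996, -0.02], TCP at [230.709, -607.693, 231.313] pointing down, gripper open.
Joint ranges: [-3.06, 3.06], [-0.37, 2.12], [-1.25, 1.32], [0.18, 2.47], [-1.1, 4.24], [0.23, 1.98], [-2.94, 2.94]. Speed limits (rad/s): [2.57, 2.57, 3.14, 3.14, 3.14, 3.14, 3.14].

INTERFACE

Orientations are given as [roll, pitch, yaw] about the fixed x, y, z axes, in that order (R = Rz(yaw) Ry(pitch) Rx(roll)).
In Python, from cell import read_state, get_image, camera_info, finish_job gives the robot as it stands.
- The arm moves only by the tool play_rows, never from a script. Its argument "deltas" is one flat list of numbers, 7 for each row, row after row: the shift along the tool's x, y, z in mm, then the turn, a rotation vector about the tool's x, y, z in rad, then the opening, from 0 (shut) to 1 (fully open). In form: [dx, dy, dz, ax, ay, az, grip, dx, dy, dz, ax, ay, az, grip, ...]. A call has 1 to 10 rows; each row is the pose to reach, as a shift and turn from the pose commanded when the call began, along the tool's axes at that moment; what a row does not reach only later rows make up. A row lasts 1/8 s, in which the tool goes at most 62.5 mm and 10.7 degrees, less where a joint would pass 70% of its speed; a pose out of reach is approached as far as the arm can. A call with a gripper value outside its range is refused whole. The fingers move at their own pace and stop on an object; the grip force is fixed at half the most. Time passes only in rows, so rows that repeat a pose let the fingers close. It gives the time, the measured TCP pose, the force, the opening and the grip force at its end, in the units of the state.
- read_state(): the state, without advancing time (a new reading comes with each control period).
- get_image(name): name is "scene" or "top" or "wrist"; returns the picture (480x640x3 uint8, red, green, blue); there is no depth.
- camera_info(name): a dict with "fx", "fy", "cx", "cy" (pixels), "T" (4x4, takes a point from camera to world coordinates). Camera axes: x right, y down, z forward; pixel columns grow to the right and rows downward; lengths in mm; the calibration is good to about 2 mm. A picture is of the moment at which its call begins: read the wrist's pose just before it. camera_info takes no time and is no camera call; for the wrist camera it gives the pose at the moment of the call.
- finish_job(): hands the job in; it is judged then, once.
The state is a dict: "clock": time; "qpos": joint angles; "qd": joint speeds; "tau": joint torques, N m; "eef_pos": TCP position; "tool_rot": TCP orientation; "force": force on the tool from outside, world axes, zero at the start; "torque": the same for the moment, N m; "width": finger opening in mm; "gripper_force": force on a finger pad.
Only numpy, scipy, OpenCV 4.12 (cv2) and the standard library are available. Lean on these libraries where they do the work, as an engineer would, in place of code of your own. Each camera call takes 0.05 s, during which the arm holds its last target. There are 200 camera calls.

TASK

The wooden bench box has a lower tier hidden under a hinged plywood flap. Lift the flap by its tab and leave it standing upright or leaning back, then set the small round tin flat on the floor of the lower tier and let go of it; lower it in rather than dropping it. Leave the rectangular tin and the metal doming block where they are, and leave the flap open.

Things in the scene. Friction and masses are not known exactly. Their poses are not given: they have to be found in the camera images.
- flap (a joint): Hinged plywood flap over the lower tier, 124 mm deep, 146 mm wide, 5 mm thick, hinged along its far edge on top of the box's back wall. 0 = flat (shut), grows as the near edge is lifted, 1.57 = upright, stop at 1.9. The hinge is stiff: the flap stays at any angle (about 1.5 N at the tab moves it). May start a little ajar. Nothing lies on it.
- flap_tab (a point): Where to pinch the wooden tab on the flap: 26 mm wide along the hinge line (y), 10 mm thick (x), standing 41 mm above the flap's upper face. This point is mid-tab, 26 mm above that face; flap shut, it is 100 mm nearer (-x) and 28.5 mm higher than the hinge line. Frame turns with the flap. Pinched across its width (along y), the tab can pivot between the fingers.
- flap_hinge (a point): Midpoint of the flap's level hinge line, which runs along this frame's y, 40.5 mm above the work surface. The tab swings up and over about it, from the near side to the far side. The frame turns with the flap.
- lower_tier (a point): Centre of the tier's floor, 6 mm above the work surface, in the right end of a fixed wooden box 136 x 250 mm. x to the hinged back, y along the box to the left, z up. Inside 122 (x) x 150 mm (y). Front and back walls rise 38 mm, side walls 52 mm above the work surface. Hinge midpoint: 64 mm behind (+x), 34.5 mm above. The box's left end is a shallow tray, not to be used.
- rivet_tin: The small round screw-lid tin, light grey, nearly white, 54 mm in diameter and 24 mm high, about 60 g, standing upright on the work surface; origin at the centre of its underside, z up. It stands in a row with the two bystanders, in any order.
- flat_tin: Bystander: rectangular tin with rounded corners, 51 x 71 x 21 mm; origin at the centre of its underside, y along its length.
- doming_block: Bystander: square block of aluminium with round cups in its top, 52 x 52 x 26 mm; origin at the centre of its underside.

How it is judged (in metres and radians):
On the way, in this order (a step that is already met when the one before it is completed fails the run):
1. the flap is raised to upright (within 15 degrees) or further (value of joint flap above 1.3 rad), for 0.2 s.
2. the round tin is lowered into the lower tier, still held by the fingers within 15 mm of its floor (contact force between the fingers and rivet_tin above 0.2 N and z of rivet_tin in the frame of lower_tier below 0.015 m and x of rivet_tin in the frame of lower_tier between -0.038 and 0.038 m and y of rivet_tin in the frame of lower_tier between -0.052 and 0.052 m), for 0.04 s.
At the end, for the whole second after the job is handed in: The flap stands upright (within 15 degrees) or leans back, and the round tin rests flat (within 10 degrees), right way up and still, anywhere on the floor of the lower tier. The rectangular tin and the doming block are within 30 mm of where they stood (value of joint flap above 1.3 rad and x of rivet_tin in the frame of lower_tier between -0.038 and 0.038 m and y of rivet_tin in the frame of lower_tier between -0.052 and 0.052 m and z of rivet_tin in the frame of lower_tier below 0.006 m and angle between rivet_tin's own z axis and vertical below 0.17 rad and linear speed of rivet_tin below 0.02 m/s); the robot touches nothing.
It fails at once if the rectangular tin or the doming block is moved more than 30 mm (distance of any of flat_tin, doming_block from where it was at the start of the episode above 0.03 m).
It also fails if it takes over 59 s, if anything falls off the work surface, if the arm or the gripper's body presses on something with over 40 N, if the wrist force passes 120 N, or if a joint passes its speed limit or range.

## Working session

There is one attempt and no reset: what is moved stays moved. The work goes in short steps, Python scripts to look and compute and a tool call to move; the robot and the scene stay as the last step left them, time stands still between calls to the robot, and variables do not carry over. Pictures are saved under pics/ and viewed, at most 10 in all, crops included, and the job is handed in when it is done.

Besides the shell and the picture viewer there is one more tool, called after "Emit:" by a JSON object that holds its "fn" and its "kwargs". play_rows: Moves the arm, as the interface text tells. Its arguments: {"type":"object","properties":{"deltas":{"type":"array"}},"required":["deltas"]}

```bash
mkdir -p pics
python3 - <<'E'
from cell import *
import cv2,numpy as np
s=read_state();print(s['eef_pos'],s['tool_rot'],s['width'],s['clock'])
for n in("scene","top"):
    im=get_image(n);cv2.imwrite(f'pics/{n}0.png',im[:,:,::-1])
    c=camera_info(n);print(n,c['fx'],c['cx'],c['cy'],np.round(c['T'],3).tolist())
E
```

```text
[ 230.48171244 -607.10370267  230.40918795] [-3.13974147e+00  1.78327080e-05  3.62812547e-01] 85.75667635619132 0.0
scene 612.3173127702529 317.8698712930679 243.47948755080225 [[-0.23, 0.403, -0.886, 1756.674], [0.973, 0.08, -0.217, 239.898], [-0.017, -0.912, -0.41, 641.837], [0.0, 0.0, 0.0, 1.0]]
top 467.7133270543531 312.71735174757214 242.58263989290032 [[-0.074, -0.874, 0.48, -80.237], [-0.997, 0.059, -0.045, -31.266], [0.011, -0.482, -0.876, 1118.045], [0.0, 0.0, 0.0, 1.0]]
```

View pics/top0.png

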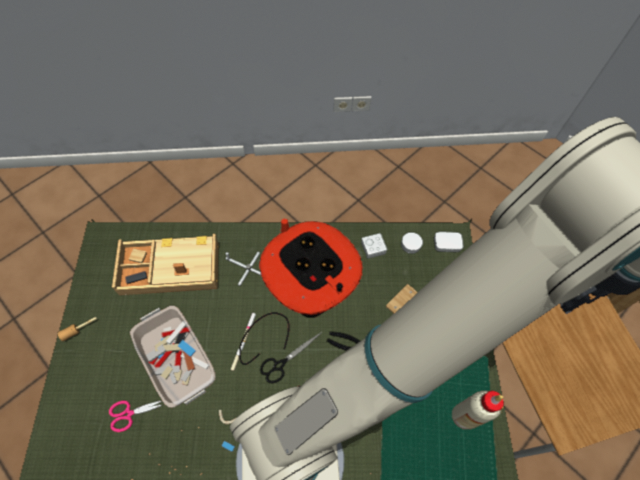

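View pics/scene0.png

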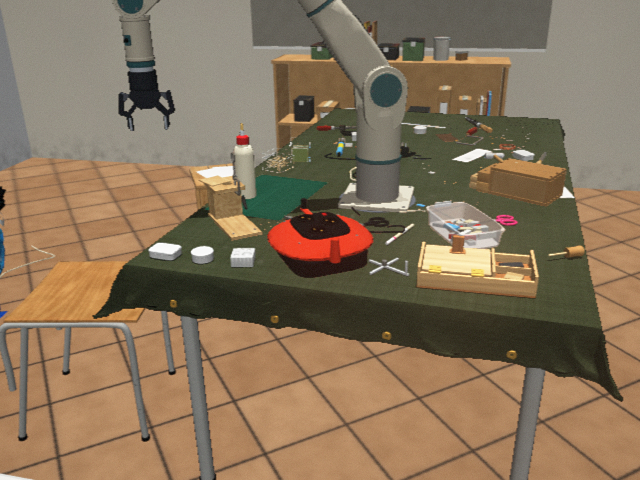

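The top view shows the round tin at about (412,242), the doming block at (374,245) and the flat tin at (449,241). The box is at (165,265), with the tab at (180,268) and the hinges at (168,242) and (202,240). A tall red appliance stands between the tins and the box.

```bash
cat > h.py <<'E'
from cell import *
import cv2,numpy as np
def ray(n,u,v,c=None):
    c=c or camera_info(n);T=np.array(c['T']);d=T[:3,:3]@np.array([(u-c['cx'])/c['fx'],(v-c['cy'])/c['fy'],1]);return T[:3,3],d/np.linalg.norm(d)
def onz(n,u,v,z,c=None):
    o,d=ray(n,u,v,c);return o+d*(z-o[2])/d[2]
def tri(a,b):
    (o,d),(p,e)=a,b
    t=np.linalg.lstsq(np.c_[d,-e],p-o,rcond=None)[0];A=o+d*t[0];B=p+e*t[1];return (A+B)/2,np.linalg.norm(A-B)
def px(n,P,c=None):
    c=c or camera_info(n);T=np.array(c['T']);q=T[:3,:3].T@(np.array(P)-T[:3,3]);return q[0]/q[2]*c['fx']+c['cx'],q[1]/q[2]*c['fy']+c['cy']
E
python3 - <<'E'
from h import *
np.set_printoptions(precision=1,suppress=True)
im=cv2.imread('pics/top0.png');hsv=cv2.cvtColor(im,cv2.COLOR_BGR2HSV)
m=((hsv[:,:,2]>140)&(hsv[:,:,1]<50)).astype(np.uint8);m[:225]=0;m[265:]=0;m[:,:355]=0;m[:,475:]=0
n,l,st,ce=cv2.connectedComponentsWithStats(m)
for i in range(1,n):
    if st[i,4]>100: print(st[i],ce[i],onz('top',*ce[i],22))
s=cv2.imread('pics/scene0.png');hs=cv2.cvtColor(s,cv2.COLOR_BGR2HSV)
m=((hs[:,:,2]>140)&(hs[:,:,1]<50)).astype(np.uint8);m[:235]=0;m[275:]=0;m[:,:140]=0;m[:,265:]=0
n,l,st,ce=cv2.connectedComponentsWithStats(m)
for i in range(1,n):
    if st[i,4]>50: print('scene',st[i],ce[i],onz('scene',*ce[i],15))
# crops
a=cv2.resize(im[225:305,105:225],None,fx=6,fy=6,interpolation=cv2.INTER_CUBIC)
b=cv2.resize(s[225:300,410:545],None,fx=5.3,fy=5.3,interpolation=cv2.INTER_CUBIC)[:,:720]
b=cv2.resize(s[225:300,410:545],(720,400),interpolation=cv2.INTER_CUBIC)
cv2.imwrite('pics/c1.png',a);cv2.imwrite('pics/c2.png',b)
E
```

```text
[362 233  25  22 363] [374.  243.7] [ 505.1 -250.9   22. ]
[402 233  21  17 287] [411.9 241. ] [ 506.4 -353.9   22. ]
[435 232  28  18 444] [448.5 240.1] [ 502.2 -453.    22. ]
scene [148 243  33  17 377] [163.7 250.1] [ 515.4 -454.5   15. ]
scene [191 246  23  17 260] [201.5 253. ] [ 512.7 -355.8   15. ]
scene [230 248  25  19 372] [242.2 256. ] [ 509.2 -252.4   15. ]
```

View pics/c1.png

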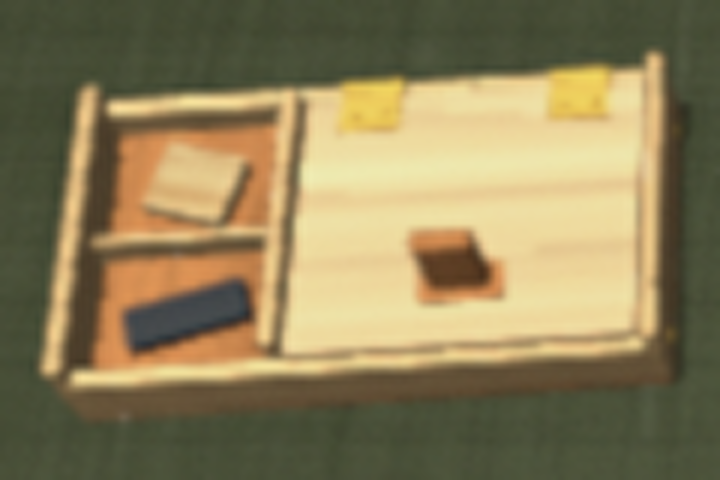

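View pics/c2.png

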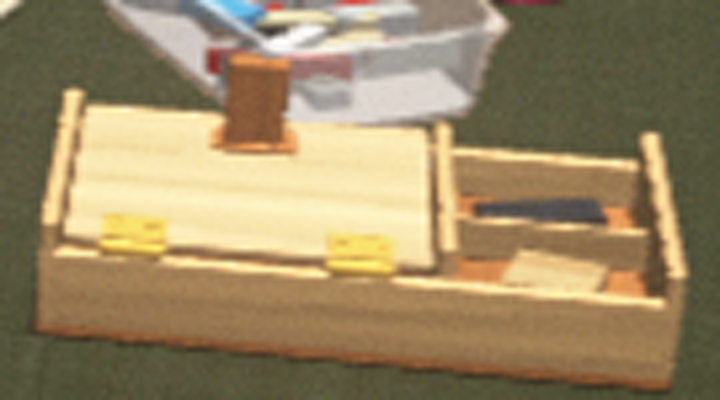

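In the crops the flap is close to shut. The tab top is near c1 (442,243) and c2 (262,57), and the hinge ends are near c1 (300,92) and (640,70).

Run:
```python
from h import *
np.set_printoptions(precision=1,suppress=True)
t=lambda u,v:(105+u/6,225+v/6)
s=lambda u,v:(410+u/5.333,225+v/5.333)
print('tabtop',tri(ray('top',*t(443,243)),ray('scene',*s(261,56))))
print('tabbase',onz('top',*t(460,295),41))
for n,p,z in [('hingeL',(300,92),41),('hingeR',(640,70),41),('frontL',(283,355),41),('frontR',(637,333),41),('wallRback',(655,55),52),('wallRfront',(648,338),52),('divback',(290,92),52),('divfront',(268,350),52),('boxLb',(90,88),52),('boxLf',(52,375),52)]: print(n,onz('top',*t(*p),z))
for n,p,z in [('hingeR',(55,248),40),('hingeL',(430,275),40),('wallRf',(73,92),52),('wallRb',(55,245),52),('divf',(443,125),52),('divb',(450,262),52),('flapFR',(85,105),41),('flapFL',(432,128),41),('wLf',(650,135),52),('wLb',(678,280),52)]: print('s',n,onz('scene',*s(*p),z))
```

```text
tabtop (array([444.5, 248.3,  82.9]), np.float64(1.3922102099057947))
tabbase [440.8 250.2  41. ]
hingeL [543.8 325.7  41. ]
hingeR [544.9 178.1  41. ]
frontL [418.2 321.7  41. ]
frontR [418.1 175.6  41. ]
wallRback [545.7 169.6  52. ]
wallRfront [410.4 168.8  52. ]
divback [537.7 326.3  52. ]
divfront [415.7 324.5  52. ]
boxLb [545.6 412.5  52. ]
boxLf [410.6 411.4  52. ]
s hingeR [557.4 173.5  40. ]
s hingeL [551.9 320.6  40. ]
s wallRf [427.7 170.2  52. ]
s wallRb [578.7 174.6  52. ]
s divf [431.8 327.1  52. ]
s divb [563.  326.8  52. ]
s flapFR [416.  175.2  41. ]
s flapFL [411.2 324.   41. ]
s wLf [425.3 412.1  52. ]
s wLb [561.3 412.1  52. ]
```

```bash
cat >> h.py <<'E'
from scipy.spatial.transform import Rotation as Ro
def mv(*targets):
    s=read_state();R=Ro.from_euler('xyz',s['tool_rot'])
    for p,yaw in targets:
        d=R.inv().apply(np.array(p)-s['eef_pos']);a=(R.inv()*Ro.from_euler('xyz',[np.pi,0,yaw])).as_rotvec()
        print(np.round(d,1),np.round(a,3))
E
python3 -c "
from h import *
mv(((420,-420,270),0),((480,-354,270),0))"
```

```text
[ 243.6 -107.8  -39.3] [-0.002  0.     0.363]
[ 323.1 -148.2  -39.3] [-0.002  0.     0.363]
```

Emit:
{"fn": "play_rows", "kwargs": {"deltas": [60, -27, -30, 0, 0, 0.18, 1, 120, -54, -39, 0, 0, 0.36, 1, 180, -82, -39, 0, 0, 0.363, 1, 243, -108, -39, 0, 0, 0.363, 1, 283, -128, -39, 0, 0, 0.363, 1, 323, -148, -39, 0, 0, 0.363, 1, 323, -148, -39, 0, 0, 0.363, 1, 323, -148, -39, 0, 0, 0.363, 1]}}

```text
clock: 1.1
eef_pos: [479.5, -355.1, 270.0]
tool_rot: [3.141, 0.001, -0.0]
force: [0.6, -0.5, -0.3]
width: 85.5
gripper_force: 0.0
```

Run:
```python
from h import *
np.set_printoptions(precision=1,suppress=True)
print(read_state()['eef_pos'],read_state()['tool_rot'])
c=camera_info('wrist');im=get_image('wrist')[:,:,::-1];cv2.imwrite('pics/w1.png',im)
import json;json.dump({k:(np.array(v).tolist()) for k,v in c.items()},open('w1.json','w'))
print(np.round(c['T'],2), c['fx'])
print(px('wrist',(506,-354,24),c))
hsv=cv2.cvtColor(np.ascontiguousarray(im),cv2.COLOR_BGR2HSV);m=((hsv[:,:,2]>150)&(hsv[:,:,1]<50)).astype(np.uint8)
for k in cv2.findContours(m,cv2.RETR_EXTERNAL,cv2.CHAIN_APPROX_NONE)[0]:
    if cv2.contourArea(k)>800:
        (x,y),r=cv2.minEnclosingCircle(k);print(cv2.contourArea(k),(x,y),r,onz('wrist',x,y,22,c))
mv(((440,-100,270),0),((460,150,230),0),((444,249,180),0))
```

```text
[ 479.5 -355.1  270. ] [ 3.1  0.  -0. ]
[[  -0.    -0.9   -0.3  557. ]
 [  -1.     0.     0.  -354.9]
 [   0.     0.3   -0.9  412.7]
 [   0.     0.     0.     1. ]] 377.82877009945196
(np.float64(310.4190066114953), np.float64(173.55787836095413))
3229.0 (409.0, 174.0) 39.395530700683594 [ 505.3 -455.3   22. ]
2062.5 (311.0857849121094, 170.135986328125) 26.15862274169922 [ 509.2 -354.7   22. ]
2624.0 (208.5, 173.5) 37.047367095947266 [ 505.8 -249.3   22. ]
[ -39.5 -255.8   -0. ] [ 0.  0. -0.]
[ -19.9 -505.9   39.8] [ 0.  0. -0.]
[ -36.1 -604.9   89.7] [ 0.  0. -0.]
```

View pics/w1.png

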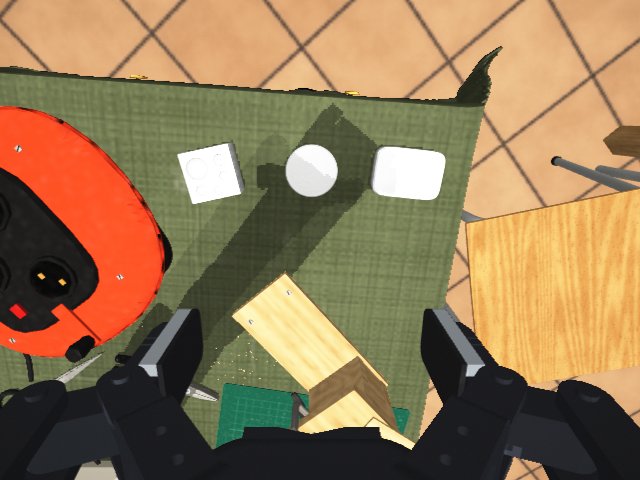

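The wrist view shows the round tin at (311,170), which puts it at about (508,-354.5). The doming block is at (208,173) and the flat tin at (409,174). Next I move to above the tab.

Emit:
{"fn": "play_rows", "kwargs": {"deltas": [-10, -60, 0, 0, 0, 0, 1, -20, -120, 0, 0, 0, 0, 1, -30, -180, 0, 0, 0, 0, 1, -40, -240, 0, 0, 0, 0, 1, -40, -300, 0, 0, 0, 0, 1, -40, -360, 0, 0, 0, 0, 1, -38, -420, 0, 0, 0, 0, 1, -38, -480, 0, 0, 0, 0, 1, -36, -540, 20, 0, 0, 0, 1, -36, -605, 50, 0, 0, 0, 1]}}

```text
clock: 2.4
eef_pos: [445.9, 241.8, 224.7]
tool_rot: [-3.141, -0.003, -0.004]
force: [0.4, -0.6, 0.5]
width: 85.4
gripper_force: 0.0
```

Emit:
{"fn": "play_rows", "kwargs": {"deltas": [0, 0, 30, 0, 0, 0, 1, 0, 0, 30, 0, 0, 0, 1]}}

```text
clock: 2.65
eef_pos: [443.4, 239.2, 192.7]
tool_rot: [3.138, 0.004, -0.002]
force: [0.1, -0.3, 0.4]
width: 85.4
gripper_force: 0.0
```

Run:
```python
from h import *
np.set_printoptions(precision=1,suppress=True)
print(read_state()['eef_pos'],read_state()['tool_rot'])
c=camera_info('wrist');im=np.ascontiguousarray(get_image('wrist')[:,:,::-1])
import json;json.dump({k:(np.array(v).tolist()) for k,v in c.items()},open('w2.json','w'))
p=px('wrist',(444,249,83),c);print(p,px('wrist',(444,249,69),c),px('wrist',(544,322,41),c),px('wrist',(544,175,41),c))
cv2.imwrite('pics/w2.png',im)
```

```text
[443.4 239.2 192.7] [ 3.1  0.  -0. ]
(np.float64(296.99518221078796), np.float64(236.28387861522654)) (np.float64(297.62298681045564), np.float64(230.68758748222803)) (np.float64(196.0960049047215), np.float64(87.29947687182948)) (np.float64(399.27364132881337), np.float64(86.9513541244855))
```

View pics/w2.png

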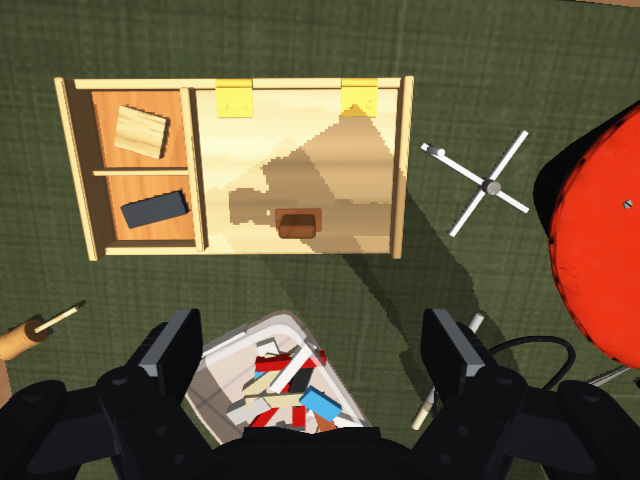

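The wrist view has the tab top near (297,232), matching the predicted (297,236), and the hinge line near row 85. I'll centre over the tab and lower onto it.

Emit:
{"fn": "play_rows", "kwargs": {"deltas": [0.5, -5, 20, 0, 0, 0, 1, 0.5, -10, 60, 0, 0, 0, 1, 0.5, -10, 100, 0, 0, 0, 1, 0.5, -10, 130, 0, 0, 0, 1, 0.5, -10, 141, 0, 0, 0, 1, 0.5, -10, 141, 0, 0, 0, 1, 0.5, -10, 141, 0, 0, 0, 1]}}

```text
clock: 3.58
eef_pos: [446.0, 251.6, 54.9]
tool_rot: [-3.14, -0.002, -0.001]
force: [0.2, 0.4, 0.7]
width: 85.5
gripper_force: 0.0
```

Emit:
{"fn": "play_rows", "kwargs": {"deltas": [-1.5, 1.5, 4, 0, 0, 0, 1, -1.5, 1.5, 4, 0, 0, 0, 0.5, -1.5, 1.5, 4, 0, 0, 0, 0.25, -1.5, 1.5, 4, 0, 0, 0, 0.1, -1.5, 1.5, 4, 0, 0, 0, 0.1, -1.5, 1.5, 4, 0, 0, 0, 0.1, -1.5, 1.5, 4, 0, 0, 0, 0.1]}}

```text
clock: 4.45
eef_pos: [443.2, 249.1, 49.4]
tool_rot: [3.141, 0.0, -0.0]
force: [-1.0, -4.2, 1.7]
width: 25.0
gripper_force: 59.4
```

Emit:
{"fn": "play_rows", "kwargs": {"deltas": [3, 0, -8, 0, 0, 0, 0.1, 6.3, 0, -16.5, 0, 0, 0, 0.1, 10.5, 0, -24, 0, 0, 0, 0.1, 15.2, 0, -31.7, 0, 0, 0, 0.1, 20.5, 0, -38.5, 0, 0, 0, 0.1, 26.6, 0, -45.2, 0, 0, 0, 0.1, 26.6, 0, -45.2, 0, 0, 0, 0.1]}}

```text
clock: 5.32
eef_pos: [470.0, 249.2, 95.4]
tool_rot: [3.141, 0.0, -0.001]
force: [-2.4, -5.2, -0.8]
width: 24.9
gripper_force: 60.1
```

Emit:
{"fn": "play_rows", "kwargs": {"deltas": [6.5, 0, -6, 0, 0, 0, 0.1, 13.6, 0, -11.3, 0, 0, 0, 0.1, 21, 0, -16, 0, 0, 0, 0.1, 28.8, 0, -20.2, 0, 0, 0, 0.1, 37, 0, -23.6, 0, 0, 0, 0.1, 45.3, 0, -26.4, 0, 0, 0, 0.1, 54, 0, -28.4, 0, 0, 0, 0.1, 62.7, 0, -29.7, 0, 0, 0, 0.1, 62.7, 0, -29.7, 0, 0, 0, 0.1]}}

```text
clock: 6.45
eef_pos: [533.0, 249.4, 125.3]
tool_rot: [3.141, 0.0, -0.0]
force: [-3.9, -4.7, -0.3]
width: 24.9
gripper_force: 59.2
```

Emit:
{"fn": "play_rows", "kwargs": {"deltas": [9, 0, -0.5, 0, 0, 0, 0.1, 17.7, 0, -0.4, 0, 0, 0, 0.1, 26.5, 0, 0.8, 0, 0, 0, 0.1, 35.1, 0, 2.3, 0, 0, 0, 0.1, 41, 0, 4, 0, 0, 0, 0.1, 47, 0, 6, 0, 0, 0, 0.1, 52, 0, 7.9, 0, 0, 0, 0.1, 52, 0, 7.9, 0, 0, 0, 0.1, 52, 0, 7.9, 0, 0, 0, 0.1]}}

```text
clock: 7.58
eef_pos: [586.0, 249.6, 118.2]
tool_rot: [-3.141, -0.002, -0.001]
force: [-2.0, -5.8, 3.1]
width: 25.0
gripper_force: 58.6
```

Emit:
{"fn": "play_rows", "kwargs": {"deltas": [0, 0, 0, 0, 0, 0, 0.6, 0, 0, 0, 0, 0, 0, 0.8, 0, 0, 0, 0, 0, 0, 0.8, 0, 0, -30, 0, 0, 0, 0.8, 0, 0, -70, 0, 0, 0, 0.8, 0, 0, -110, 0, 0, 0, 0.8, -20, 0, -150, 0, 0, 0, 0.9, -40, 20, -160, 0, 0, 0, 1, -60, 60, -165, 0, 0, 0, 1, -60, 60, -165, 0, 0, 0, 1]}}

```text
clock: 8.82
eef_pos: [524.2, 186.7, 282.6]
tool_rot: [3.14, -0.001, -0.004]
force: [0.8, -0.0, 0.5]
width: 85.1
gripper_force: 0.0
```

Run:
```python
from h import *
print(read_state()['eef_pos'])
s=get_image('scene')[:,:,::-1]
cv2.imwrite('pics/c3.png',cv2.resize(s[180:310,380:600],(792,468)))
for th in (1.3,1.5,1.7):
    for y in (175,322):
        P=(544-124*np.cos(th),y,40.5+124*np.sin(th));u,v=px('scene',P);print(th,(u-380)*3.6,(v-180)*3.6)
mv(((500,120,290),0),((440,-100,290),0),((508,-354.5,290),-1.571),((508,-354.5,80),-1.571),)
```

```text
[524.18912877 186.66788399 282.58236865]
1.3 164.51506107597493 115.46693392208209
1.3 419.7776951986429 132.79412189822492
1.5 161.8261111857149 123.63954994758433
1.5 421.74859093423765 141.4941340395566
1.7 158.5243576650511 140.28900019416434
1.7 422.9006855006956 158.88333913880783
[-24.7  69.   -7.7] [-0.001 -0.002 -0.002]
[-84.2 289.1  -7.9] [-0.001 -0.002 -0.002]
[-15.6 543.5  -8. ] [-2.000e-03 -1.000e-03  1.569e+00]
[-16.  543.6 202. ] [-2.000e-03 -1.000e-03  1.569e+00]
```

View pics/c3.png

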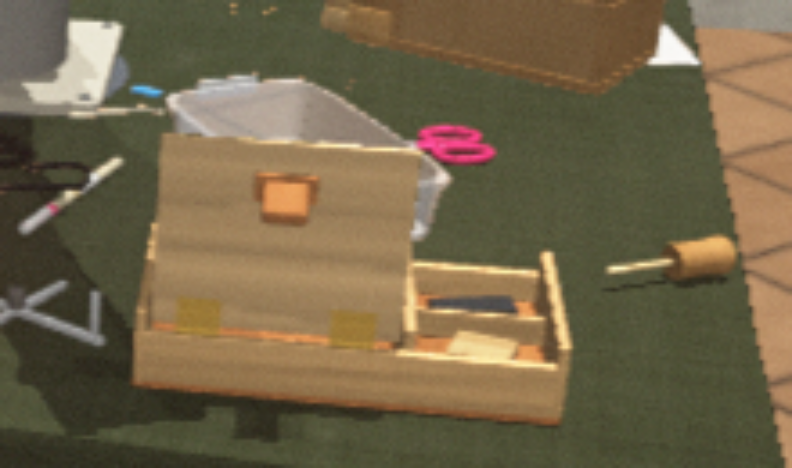

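The flap's top edge runs from (160,135) to (420,152), which puts it at about 1.65 rad, upright and standing on its own. Now to the tin, gripping along x.

Emit:
{"fn": "play_rows", "kwargs": {"deltas": [-20, 60, -8, 0, 0, 0, 1, -40, 120, -8, 0, 0, 0, 1, -60, 180, -8, 0, 0, 0, 1, -84, 240, -8, 0, 0, 0, 1, -84, 300, -8, 0, 0, 0, 1, -70, 360, -8, 0, 0, -0.18, 1, -55, 420, -8, 0, 0, -0.36, 1, -40, 480, -8, 0, 0, -0.54, 1, -16, 543, -8, 0, 0, -0.72, 1, -16, 543, -8, 0, 0, -0.9, 1]}}

```text
clock: 10.12
eef_pos: [509.6, -358.0, 288.3]
tool_rot: [3.14, 0.001, 0.901]
force: [-0.7, 1.0, -0.3]
width: 85.2
gripper_force: 0.0
```

Run:
```python
from h import *
print(read_state()['eef_pos'],read_state()['tool_rot'],read_state()['qpos'])
mv(((508,-354.5,270),1.571),((508,-354.5,60),1.571))
```

```text
[ 509.56125754 -358.00886187  288.30995669] [3.13970629e+00 9.09361622e-04 9.00897777e-01] [ 0.62854907  0.53443485 -0.10058517  1.5247182   0.05920689  1.08362655
 -0.15563432]
[ 1.8 -3.4 18.3] [ 0.002  0.002 -0.67 ]
[  2.   -3.8 228.3] [ 0.002  0.002 -0.67 ]
```

Emit:
{"fn": "play_rows", "kwargs": {"deltas": [1, -2, 10, 0, 0, -0.18, 1, 2, -3.5, 40, 0, 0, -0.36, 1, 2, -3.5, 80, 0, 0, -0.54, 1, 2, -3.5, 120, 0, 0, -0.67, 1, 2, -3.5, 150, 0, 0, -0.67, 1, 2, -3.5, 150, 0, 0, -0.67, 1, 2, -3.5, 150, 0, 0, -0.67, 1]}}

```text
clock: 11.0
eef_pos: [508.5, -349.5, 140.4]
tool_rot: [3.139, 0.001, 1.57]
force: [0.4, -0.6, -0.2]
width: 85.5
gripper_force: 0.0
```

Run:
```python
from h import *
print(read_state()['eef_pos'],read_state()['tool_rot'])
c=camera_info('wrist');im=np.ascontiguousarray(get_image('wrist')[:,:,::-1]);cv2.imwrite('pics/w3.png',im)
hsv=cv2.cvtColor(im,cv2.COLOR_BGR2HSV);m=((hsv[:,:,2]>150)&(hsv[:,:,1]<50)).astype(np.uint8)
for k in cv2.findContours(m,cv2.RETR_EXTERNAL,cv2.CHAIN_APPROX_NONE)[0]:
    if cv2.contourArea(k)>1500:
        (x,y),r=cv2.minEnclosingCircle(k);print(cv2.contourArea(k),(x,y),r,onz('wrist',x,y,23,c))
mv(((508,-354.5,5),1.571))
```

```text
[ 508.53762198 -349.45424116  140.40815233] [3.13943010e+00 5.68004800e-04 1.57028898e+00]
4589.5 (306.5, 355.0) 44.93616485595703 [ 505.66369171 -450.37405505   23.        ]
3960.5 (310.0, 239.0) 36.496673583984375 [ 508.59330308 -353.395412     23.        ]
7158.0 (306.0, 83.5) 60.11041259765625 [ 506.18500943 -249.42729205   23.        ]
[ -4.6  -1.  135.9] [ 0.003  0.001 -0.001]
```

View pics/w3.png

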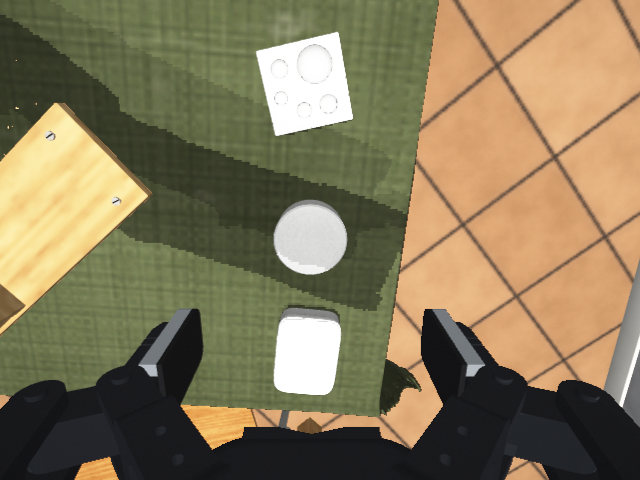

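The tin is centred at (310,239), so about (508.5,-354). The fingers clear both neighbours, so I go down and grip.

Emit:
{"fn": "play_rows", "kwargs": {"deltas": [-2, 0, 20, 0, 0, 0, 1, -4.8, 0, 50, 0, 0, 0, 1, -4.8, 0, 80, 0, 0, 0, 1, -4.8, 0, 105, 0, 0, 0, 1, -4.8, 0, 120, 0, 0, 0, 1, -4.8, 0, 131, 0, 0, 0, 1, -4.8, 0, 131, 0, 0, 0, 1, -4.8, 0, 131, 0, 0, 0, 1]}}

```text
clock: 12.05
eef_pos: [507.6, -354.6, 9.3]
tool_rot: [3.14, 0.001, 1.57]
force: [-0.3, -0.4, -0.2]
width: 85.4
gripper_force: 0.0
```

Emit:
{"fn": "play_rows", "kwargs": {"deltas": [0, 0, 6, 0, 0, 0, 1, 0, 0, 6, 0, 0, 0, 0.8, 0, 0, 6, 0, 0, 0, 0.5, 0, 0, 6, 0, 0, 0, 0.4, 0, 0, 6, 0, 0, 0, 0.4, 0, 0, 6, 0, 0, 0, 0.4, 0, 0, 6, 0, 0, 0, 0.4]}}

```text
clock: 12.92
eef_pos: [507.4, -354.4, 3.0]
tool_rot: [3.141, 0.001, 1.57]
force: [-0.6, 0.0, 5.7]
width: 51.6
gripper_force: 62.8
```

Emit:
{"fn": "play_rows", "kwargs": {"deltas": [0, 0, -15, 0, 0, 0, 0.4, 0, 0, -40, 0, 0, 0, 0.4, 0, 0, -90, 0, 0, 0, 0.4, 0, 0, -140, 0, 0, 0, 0.4, 0, 0, -190, 0, 0, 0, 0.4, 0, 0, -240, 0, 0, 0, 0.4, 0, 0, -285, 0, 0, 0, 0.4, 0, 0, -285, 0, 0, 0, 0.4]}}

```text
clock: 13.92
eef_pos: [508.8, -355.1, 292.2]
tool_rot: [3.134, 0.005, 1.57]
force: [0.5, 1.3, -1.1]
width: 51.2
gripper_force: 62.7
```

Emit:
{"fn": "play_rows", "kwargs": {"deltas": [60, -20, 0, 0, 0, 0, 0.4, 120, -40, 0, 0, 0, 0, 0.4, 180, -60, 0, 0, 0, -0.18, 0.4, 240, -70, 0, 0, 0, -0.36, 0.4, 300, -70, 0, 0, 0, -0.54, 0.4, 360, -70, 0, 0, 0, -0.72, 0.4, 420, -60, 0, 0, 0, -0.9, 0.4, 480, -50, 0, 0, 0, -1.08, 0.4, 540, -40, 0, 0, 0, -1.26, 0.4, 602, -37, 0, 0, 0, -1.44, 0.4]}}

```text
clock: 15.18
eef_pos: [470.5, 248.8, 286.6]
tool_rot: [-3.14, -0.001, 3.015]
force: [1.7, -0.0, -1.7]
width: 51.5
gripper_force: 62.6
```

Run:
```python
from h import *
print(read_state()['eef_pos'],read_state()['tool_rot'],read_state()['width'],read_state()['gripper_force'])
mv(((472,249,200),3.1416),((472,249,60),3.1416))
```

```text
[470.47488257 248.76113495 286.58579857] [-3.14023512e+00 -7.78954644e-04  3.01464684e+00] 51.53566160891954 62.59357452392578
[-1.6  0.5 86.6] [-0.001 -0.001 -0.127]
[ -1.7   0.7 226.6] [-0.001 -0.001 -0.127]
```

Emit:
{"fn": "play_rows", "kwargs": {"deltas": [-1.5, 0.5, 30, 0, 0, -0.127, 0.4, -1.5, 0.5, 80, 0, 0, -0.127, 0.4, -1.5, 0.5, 130, 0, 0, -0.127, 0.4, -1.5, 0.5, 170, 0, 0, -0.127, 0.4, -1.5, 0.5, 195, 0, 0, -0.127, 0.4, -1.5, 0.5, 205, 0, 0, -0.127, 0.4, -1.5, 0.5, 205, 0, 0, -0.127, 0.4]}}

```text
clock: 16.05
eef_pos: [471.6, 247.9, 82.1]
tool_rot: [-3.141, -0.001, 3.137]
force: [0.7, 0.3, -1.1]
width: 51.7
gripper_force: 62.8
```

Run:
```python
from h import *
print(read_state()['eef_pos'],read_state()['tool_rot'],read_state()['force'])
im=np.ascontiguousarray(get_image('wrist')[:,:,::-1]);cv2.imwrite('pics/w4.png',im)
mv(((472,249,11),3.1416))
```

```text
[471.63477074 247.91863281  82.08777219] [-3.14101498e+00 -1.15249292e-03  3.13706379e+00] [ 0.72775807  0.32402154 -1.09869545]
[ 0.2  0.7 71.8] [ 0.     0.    -0.005]
```

View pics/w4.png

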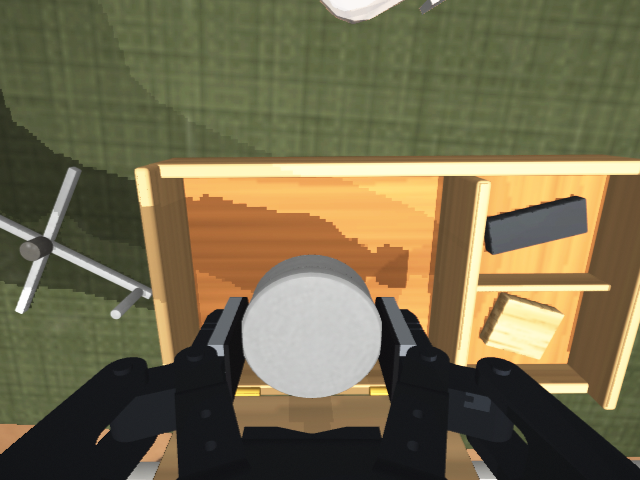

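The tin is held level over the tier, centred at (311,335), with clear walls on both sides. I'll lower it slowly.

Emit:
{"fn": "play_rows", "kwargs": {"deltas": [0, 0.5, 15, 0, 0, 0, 0.4, 0, 0.5, 30, 0, 0, 0, 0.4, 0, 0.5, 45, 0, 0, 0, 0.4, 0, 0.5, 56, 0, 0, 0, 0.4, 0, 0.5, 63, 0, 0, 0, 0.4, 0, 0.5, 67, 0, 0, 0, 0.4, 0, 0.5, 70, 0, 0, 0, 0.4, 0, 0.5, 71, 0, 0, 0, 0.4, 0, 0.5, 71, 0, 0, 0, 0.4]}}

```text
clock: 17.23
eef_pos: [472.3, 248.7, 11.6]
tool_rot: [3.141, 0.0, 3.137]
force: [-0.2, 0.1, -0.3]
width: 51.7
gripper_force: 62.8
```

Emit:
{"fn": "play_rows", "kwargs": {"deltas": [0, 0, 1, 0, 0, 0, 0.4, 0, 0, 2, 0, 0, 0, 0.4, 0, 0, 2.5, 0, 0, 0, 0.4, 0, 0, 2.5, 0, 0, 0, 0.4]}}

```text
clock: 17.73
eef_pos: [472.2, 248.6, 9.0]
tool_rot: [-3.142, 0.0, 3.137]
force: [-0.3, -0.2, -0.3]
width: 51.5
gripper_force: 63.1
```

Emit:
{"fn": "play_rows", "kwargs": {"deltas": [0, 0, 0.8, 0, 0, 0, 0.4, 0, 0, 1.2, 0, 0, 0, 0.4, 0, 0, 1.2, 0, 0, 0, 0.4]}}

```text
clock: 18.1
eef_pos: [472.2, 248.6, 8.9]
tool_rot: [-3.141, 0.001, 3.137]
force: [-2.4, -1.7, 11.5]
width: 51.5
gripper_force: 64.1
```

Contact with the floor, at 11.5 N. Now I open gradually and rise.

Emit:
{"fn": "play_rows", "kwargs": {"deltas": [0, 0, -0.8, 0, 0, 0, 0.4, 0, 0, -0.8, 0, 0, 0, 0.7, 0, 0, -0.8, 0, 0, 0, 0.85, 0, 0, -0.8, 0, 0, 0, 0.85, 0, 0, -20, 0, 0, 0, 0.85, 0, 0, -50, 0, 0, 0, 0.85, 0, 0, -100, 0, 0, 0, 0.85, 0, 0, -150, 0, 0, 0, 0.85, 0, 0, -180, 0, 0, 0, 0.85, 0, 0, -180, 0, 0, 0, 0.85]}}

```text
clock: 19.35
eef_pos: [473.4, 249.5, 189.9]
tool_rot: [3.139, 0.004, 3.136]
force: [0.3, -0.2, -1.1]
width: 72.3
gripper_force: 0.0
```

Run:
```python
from h import *
print(read_state()['eef_pos'],read_state()['force'])
c=camera_info('wrist');im=np.ascontiguousarray(get_image('wrist')[:,:,::-1]);s=get_image('scene')[:,:,::-1]
u,v=px('wrist',(472,248.6,30),c);print(u,v)
a=cv2.resize(im,(400,300));b=cv2.resize(s[180:310,380:600],(400,300))
cv2.imwrite('pics/f.png',np.hstack([a,b]))
```

```text
[473.36973216 249.4820252  189.89802023] [ 0.26758991 -0.18547821 -1.06167881]
309.44701874732993 215.7037873618108
```

View pics/f.png

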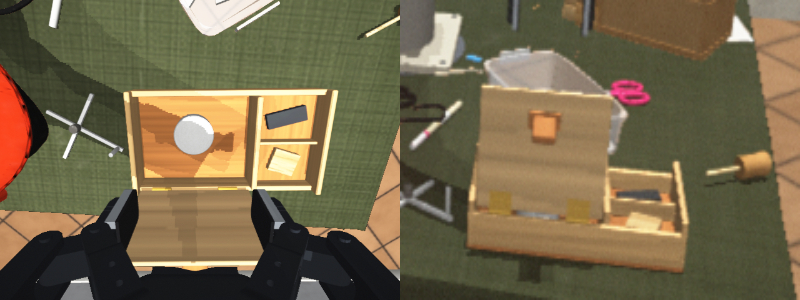

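The tin lies flat on the tier floor at (194,134), where expected. The flap is still upright and the gripper touches nothing.

```bash
python3 -c "
from cell import *
print(finish_job())"
```

```text
the job is handed in; nothing more can be done
None
```

The job is handed in: the flap stands open at about 1.65 rad, the round tin rests flat on the lower-tier floor, released and about central, and I left the rectangular tin and doming block alone; no verdict came back.

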